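Close the gel caster: wind the jaw to the tray, then latch the retaining bar

TASK

Get the gel caster ready for pouring: wind its handwheel until the gasketed jaw is snug against the end of the gel tray, without shoving the tray along. Then press the sprung retaining bar down at its thumb pad until the catch holds it by itself, pressing no harder than the catch needs, and let go. Do not push the loose things around the caster out of place.

Things in the scene. Friction and masses are not known exactly. Their poses are not given: they have to be found in the camera images.
- caster: Gel caster: white base plate 180 mm (its x) by 400 mm (its y), 20 mm thick, fixed on the bench; yaw differs by up to 0.25 rad. Origin on the bench under the base, 15 mm to the +y side of its middle. In its frame: black handwheel at (-10, -155) mm, jaw and tray in line along y between two guide rails, retaining bar across the tray at y = 85 mm.
- wheel_axis (a point): Point on the handwheel's vertical axis, level with the rim's top, 68 mm above the bench. Black wheel 100 mm across, about 3 N of drag at its crank knob. Turned clockwise seen from above it drives the jaw along the caster's +y (towards the tray), 11 mm per radian (69 mm a turn).
- crank_knob (a point): Middle of the crank knob: upright round metal knob 21 mm thick, 36 mm tall, 39 mm from the wheel's axis; this point is 86 mm above the bench. The knob spins freely on its own axis, so it can be gripped firmly from above and carried round the wheel's axis without turning the gripper. It starts on the caster's -x side of the axis.
- wheel (a joint): Handwheel turn, rad; 0 at the start, grows clockwise seen from above. Stops turning when the jaw meets the tray.
- jaw: Grey jaw block, 108 mm (x) by 20 mm (y) by 44 mm high with a black rubber gasket on its +y face. Slides along the caster's y, driven only by the handwheel. Origin 20 mm above the bench, 4 mm behind the gasket's face.
- jaw_face (a point): Centre of the gasket's face on the jaw, on the side towards the tray.
- tray: White gel tray, 100 mm (x) by 110 mm (y) by 36 mm high, open on top, with a grey comb standing in it and a grey end plate behind it. Origin at the bottom middle of its end nearest the jaw. It grips the rails, but slides away when the jaw pushes with more than about 75 N (about 24 N at the crank knob, drag included).
- tray_edge (a point): Centre of the tray's end face that the gasket must press on. The starting gap from gasket to tray is 55 to 95 mm (0.8 to 1.4 turns), different in each run.
- tube_rack: White tube rack, 60 by 100 mm, 50 mm high, loose, beside the caster's -x edge; leave it alone.
- marker: Blue marker pen, 120 mm long, 17 mm thick, loose, behind the caster; leave it alone.
- tip_rack: Yellow pipette tip rack, 85 by 125 by 55 mm, loose; leave it alone.
- carton: Brown carton, 100 by 85 by 30 mm, loose; leave it alone.
- reagent: Amber jar, 50 mm across, 110 mm tall, loose; leave it alone.
- bar_hinge (a point): Hinge axis of the retaining bar (level, along the caster's y), on the caster's +x side, 85 mm above the bench. The push needed at the pad rises from about 5 to 9 N, is 3 to 8 N more over the last 12 mm where a side pin on the bar forces a spring bolt aside, eases as the bolt snaps over the pin, then rises steeply (past 20 N) on the bumper.
- catch_post (a point): Foot of the dark catch post with the spring bolt, on the +y side of the bar, 42 mm nearer the hinge than the pad; the post is 24 by 18 mm and reaches up to 115 mm above the bench. (Only its place on the base is given, not the catch's height.)
- bar: Aluminium retaining bar, 22 mm wide, origin on its hinge axis, x pointing from the pad to the hinge, z upward. Raised: slopes up 0.36 rad from hinge to pad. A spring lifts it again unless the catch holds it. The catch takes it about level, within 0.07 rad, at a height that differs from run to run and is not given; it must first be pushed about 3 mm (at the pad) farther, onto a rubber bumper.
- bar_pad (a point): Grey thumb pad on the free end of the retaining bar, 42 by 36 mm, on the caster's -x side; origin at the middle of its top face, 192 mm along the bar from the hinge axis and 12 mm above the bar's line. Its z points out of the pad, its x along the bar to the hinge. It goes down an arc of about 80 mm in all.

How it is judged:
By the outcome, as a careful person would: the job done as asked, in the order asked, and still so for the second after the job is handed in, with the robot touching nothing.
It also fails if it takes over 72 s, if anything falls off the work surface, if the arm or the gripper's body presses on something with over 40 N, if the wrist force passes 120 N, or if a joint passes its speed limit or range.

ROBOT

A 7-joint arm with a two-finger parallel gripper is mounted at the origin on the work surface. World frame = base frame: x ahead of the robot, y to its left, z up, the work surface at z = 0. Lengths are in m, angles in degrees, forces in N, time in s.
With the tool pointing down it reaches from about 0.35 to 0.9 m from the base axis. Payload 8.1 kg.
Tool frame: the origin (TCP) lies on the mounting face of the last link; the fingertips stand 178 mm ahead of it and the grasp point (between the pads) lies 159 mm ahead of it (env.tips_ahead is the distance from the TCP to the fingertips, in m); y points along the fingers, x is the direction in which the jaws open and shut, and the axes are right-handed (so a half turn about y gives the same grasp; the last joint's range is limited). The gripper opens to 92 mm and grips with 3 to 60 N. Pads are 19 mm wide; open, the fingers measure 130 mm over their backs; the gripper's body (75 mm by 190 mm) begins 47 mm behind the grasp point.
Start: joints at [-81.222, 24.895, 1.432, 90.138, -0.665, 64.973, -4.303], TCP at [0.158, 0.605, 0.405] pointing down, gripper open.
Joint ranges: [-149.89, 149.89], [-25.12, 119.58], [-72.63, 75.52], [4.76, 147.25], [-75.54, 255.54], [6.69, 114.76], [-157.13, 157.13]. Speed limits (degrees/s): [127.2, 127.2, 172.46, 172.46, 180, 180, 180].

INTERFACE

Orientations are given as a 3x3 rotation matrix whose columns are the frame's x, y, z axes.
In Python, from station import env, optics gives the robot as it stands.
- The arm moves only by the tool arm_command, never from a script. Its argument "plan" is a list of rows, each a list of 7 numbers: the shift along the tool's x, y, z in mm, then the turn, a rotation vector about the tool's x, y, z in rad, then the finger opening in mm, from 0 to 91.8. A call has 1 to 8 rows; each row shifts and turns the pose as measured when the row begins, along the tool's axes as they then stand; what a row does not reach is not made up. A row lasts 1/8 s, in which the tool goes at most 62.5 mm and 10.7 degrees, less where a joint would pass 70% of its speed; a pose out of reach is approached as far as the arm can. A call with a gripper value outside its range is refused whole. The fingers move at their own pace and stop on an object; the grip force is fixed at half the most. Time passes only in rows, so rows that do not move let the fingers close. It gives the time, the measured TCP pose, the force and the opening at its end, in the units of the state.
- env.sense(): the state, without advancing time (a new reading comes with each control period).
- optics.camera(name): name is "side" or "top"; returns a dict with "pixels" (400x640x3 uint8, red, green, blue), "camera_matrix" (3x3 intrinsics, pixels), "origin" and "orientation" of the camera in the world. Camera axes: x right, y down, z forward; pixel columns grow to the right and rows downward; lengths in m; the calibration is good to about 2 mm. A picture is of the moment at which its call begins. There is no depth.
- env.finish_job(): hands the job in, once; it reports no verdict.
The state is a dict: "time_s": time; "joint_positions": joint angles; "joint_velocities": joint speeds; "joint_efforts": joint torques, N m; "ee_pos": TCP position; "tcp_rot": TCP orientation; "force": force on the tool from outside, world axes, zero at the start; "moment": the same for the moment, N m; "opening": finger opening in m.
Only numpy, scipy, OpenCV 4.12 (cv2) and the standard library are available. Lean on these libraries where they do the work, as an engineer would, in place of code of your own. Each camera call takes 0.05 s, during which the arm holds its last target. There are 200 camera calls.

## Working session

There is one attempt and no reset: what is moved stays moved. The work goes in short steps, Python scripts to look and compute and a tool call to move; the robot and the scene stay as the last step left them, time stands still between calls to the robot, and variables do not carry over. Pictures are saved under pics/ and viewed, about 8 in all and at most 12, crops included, and the job is handed in when it is done.

Besides the shell and the picture viewer there is one more tool, called after "Request:" as a command line: name --pt "numbers of a row" for each row, then --argument value for the rest. arm_command: Moves the arm, as the interface text tells. Its arguments: {"type":"object","properties":{"plan":{"type":"array","items":{"type":"array","items":{"type":"number"}}}},"required":["plan"]}

```bash
mkdir -p pics; python3 - <<'E'
from station import env, optics
import cv2,json,numpy as np
for n in("top","side"):
    c=optics.camera(n); cv2.imwrite(f"pics/{n}0.png",cv2.cvtColor(c["pixels"],cv2.COLOR_RGB2BGR))
    print(n,c["camera_matrix"].tolist(),np.round(c["origin"],4).tolist(),np.round(c["orientation"],4).tolist())
s=env.sense();print(s["time_s"],s["ee_pos"],s["tcp_rot"],s["force"],s["opening"])
E
```

```text
top [[510.3844480804276, 0.0, 314.7538396777196], [0.0, 510.3844480804276, 198.34839237304135], [0.0, 0.0, 1.0]] [0.3868, -0.0088, 1.3798] [[0.0209, -0.986, 0.1656], [-0.9997, -0.0222, -0.0058], [0.0094, -0.1654, -0.9862]]
side [[490.0917150300482, 0.0, 316.02136098671366], [0.0, 490.0917150300482, 202.78270379711662], [0.0, 0.0, 1.0]] [0.096, -0.784, 1.0016] [[0.847, -0.3745, 0.3773], [-0.5314, -0.5739, 0.6232], [-0.0168, -0.7283, -0.685]]
0.1 [0.15809731 0.60446411 0.40404053] [[ 2.53063263e-01 -2.57975717e-04 -9.67449698e-01]
 [ 9.67448776e-01 -1.33856586e-03  2.53063379e-01]
 [-1.36027935e-03 -9.99999071e-01 -8.91635534e-05]] [ 0.97718712  0.86909001 -0.51365755] 0.09181233953323266
```

View pics/top0.png

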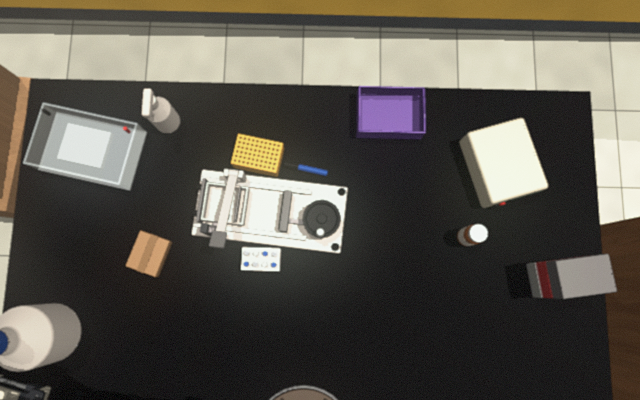

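View pics/side0.png

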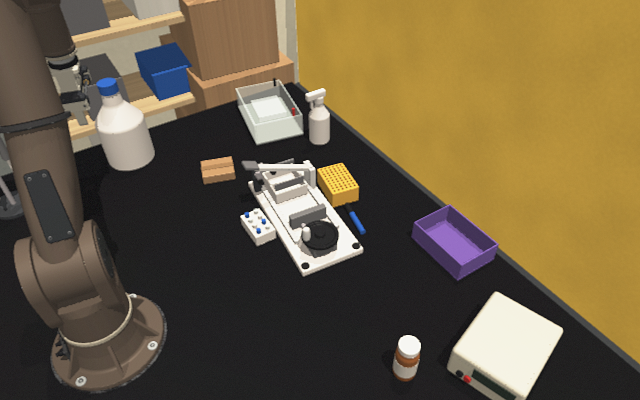

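Top view: the caster spans cols 192-347 and rows 170-252. The handwheel is near (322,218), the knob near (320,232), the jaw near (285,212) and the pad near (217,239). The side view agrees. I'll enlarge both for measuring.

```bash
python3 - <<'E'
import cv2,numpy as np
a=cv2.imread("pics/top0.png")[160:265,185:355]; b=cv2.imread("pics/side0.png")[150:280,235:375]
cv2.imwrite("pics/topc.png",cv2.resize(a,None,fx=4.7,fy=4.7,interpolation=cv2.INTER_CUBIC))
cv2.imwrite("pics/sidec.png",cv2.resize(b,None,fx=4.5,fy=4.5,interpolation=cv2.INTER_CUBIC))
E
cat > h.py <<'E'
from station import env, optics
import cv2, numpy as np
from scipy.optimize import least_squares
K={"top":(510.384,314.754,198.348,[0.3868,-0.0088,1.3798],[[0.0209,-0.986,0.1656],[-0.9997,-0.0222,-0.0058],[0.0094,-0.1654,-0.9862]]),
"side":(490.092,316.021,202.783,[0.096,-0.784,1.0016],[[0.847,-0.3745,0.3773],[-0.5314,-0.5739,0.6232],[-0.0168,-0.7283,-0.685]])}
def proj(n,p):
    f,cx,cy,o,R=K[n]; q=(np.asarray(p)-o)@np.array(R); return np.array([f*q[0]/q[2]+cx,f*q[1]/q[2]+cy])
def atz(n,u,v,z):
    f,cx,cy,o,R=K[n]; d=np.array(R)@[(u-cx)/f,(v-cy)/f,1]; return np.array(o)+d*(z-o[2])/d[2]
def c2w(pose,p):
    x,y,a=pose; p=np.asarray(p)/1000; c,s=np.cos(a),np.sin(a); return np.array([x+c*p[0]-s*p[1],y+s*p[0]+c*p[1],p[2]])
E
```

```text
(no output)
```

View pics/topc.png

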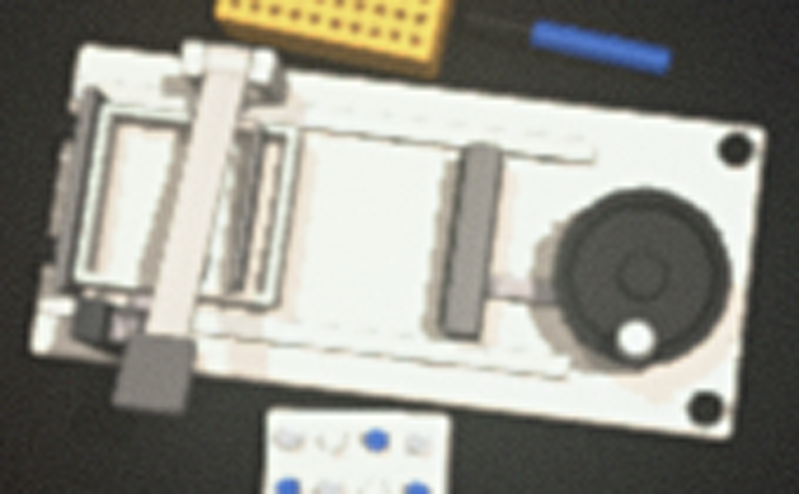

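View pics/sidec.png

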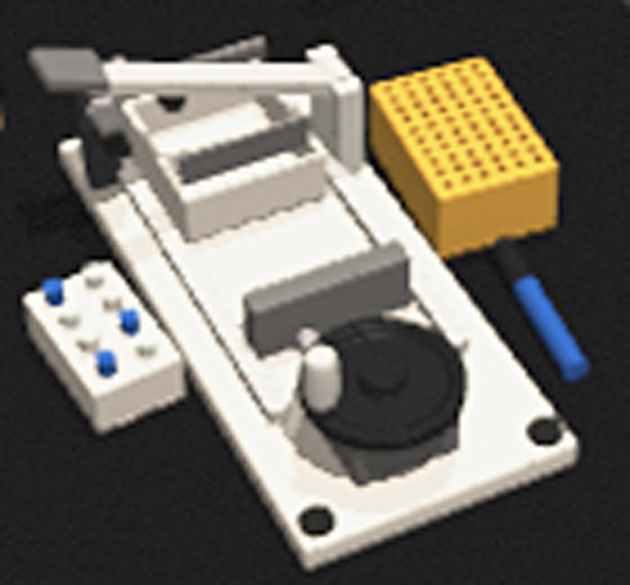

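The crops show: corners at (767,126), (728,438), (78,45), (30,355); hub (643,275); knob top (636,338); jaw bottom/+y edge near x≈441-465; tray end near x≈270-298. Now I'll fit the pose.

```bash
cat >> h.py <<'E'
T=lambda u,v:(185+u/4.7,160+v/4.7)
S=lambda u,v:(235+u/4.5,150+v/4.5)
E
python3 - <<'E'
from h import *
obs=[("top",(90,-215,20),T(767,126)),("top",(-90,-215,20),T(730,436)),("top",(90,185,20),T(78,43)),("top",(-90,185,20),T(30,355)),
("top",(-10,-155,68),T(642,277)),("side",(-90,-215,20),S(308,556)),("side",(90,-215,20),S(578,445)),("side",(-10,-155,68),S(382,378))]
f=lambda p:np.concatenate([proj(n,c2w(p,q))-o for n,q,o in obs])
r=least_squares(f,[.4,.2,0.,],loss="soft_l1");p=r.x;print("pose",p.round(4));print(f(p).reshape(-1,2).round(1))
print("knob", [ (n,proj(n,c2w(p,(-49,-155,104))),o) for n,o in(("top",T(636,338)),("side",S(320,352)))])
print("axis",c2w(p,(-10,-155,68)),"knob by top",atz("top",*T(636,338),104e-3))
inv=lambda w:( (c:=np.cos(p[2])),(s:=np.sin(p[2])), [(c*(w[0]-p[0])+s*(w[1]-p[1]))*1e3,(-s*(w[0]-p[0])+c*(w[1]-p[1]))*1e3])[2]
print("knob c",inv(atz("top",*T(636,338),104e-3)))
# jaw top z~64-? jaw height: origin 20mm above bench=base top, so top z=64 
for nm,u,v,z in(("jaw +y top",464,145,64),("jaw +y top",441,335,64),("jaw -y",502,150,64),("jaw -y",480,340,64),("tray near top",298,130,60),("tray near",275,305,60),("pad mid",155,372,150),("rackcorner",267,412,50),("rackcorner",450,415,50)):
    print(nm,np.round(inv(atz("top",*T(u,v),z/1e3)),0))
for nm,u,v,z in(("jawside top-y",250,300,64),("jawside -y",407,250,64),("tray near top L",190,190+10,56),("tray R",325,165,56)):
    print("side",nm,np.round(inv(atz("side",*S(u,v),z/1e3)),0))
# pad: angle .36
a=.36
for hx in(80,85,90):
  xx=hx-192*np.cos(a)-12*np.sin(a);zz=85+192*np.sin(a)-12*-np.cos(a)
  q=c2w(p,(xx,85,zz));print("pad",hx,xx,zz,q,(proj("top",q)-(185,160))*4.7,(proj("side",q)-(235,150))*4.5)
E
```

```text
pose [ 0.5801  0.1156 -0.0954]
[[ 0.1 -0.1]
 [ 0.8  0.1]
 [ 0.6  0.5]
 [ 0.5 -0.3]
 [ 0.9 -0.7]
 [-1.4 -1.4]
 [-0.3 -1.3]
 [-0.7 -0.7]]
knob [('top', array([321.1245673 , 231.71165544]), (320.3191489361702, 231.91489361702128)), ('side', array([305.26028624, 228.78833236]), (306.1111111111111, 228.22222222222223))]
axis [ 0.5553552  -0.03777984  0.068     ] knob by top [ 0.51602204 -0.03203961  0.104     ]
knob c [np.float64(-49.70117390668194), np.float64(-153.03414601844688)]
jaw +y top [ 50. -46.]
jaw +y top [-57. -47.]
jaw -y [ 50. -67.]
jaw -y [-57. -68.]
tray near top [49. 48.]
tray near [-50.  47.]
pad mid [-101.   90.]
rackcorner [-109.   44.]
rackcorner [-99. -56.]
side jawside top-y [-49. -60.]
side jawside -y [ 55. -65.]
side tray near top L [-43.  47.]
side tray R [48. 38.]
pad 80 -103.91948094546456 163.8674146729525 [0.48473392 0.21007799 0.16386741] [158.97860422 377.2083239 ] [60.25068777 63.13194914]
pad 85 -98.91948094546456 163.8674146729525 [0.48971117 0.20960152 0.16386741] [160.43138538 367.40543115] [67.95562285 60.72284678]
pad 90 -93.91948094546456 163.8674146729525 [0.49468841 0.20912504 0.16386741] [161.88219009 357.61587489] [75.64242001 58.3194156 ]
```

Request:
arm_command --pt "-43 0 -41 0 0 0 60" --pt "-43 0 -41 0 0 0 60" --pt "-43 0 -41 0 0 0 60" --pt "-43 0 -41 0 0 0 60" --pt "-43 0 -41 0 0 0 60" --pt "-43 0 -41 0 0 0 60" --pt "-43 0 -41 0 0 0 60" --pt "-43 0 -41 0 0 0 60"

```text
time_s: 1.1
ee_pos: [0.3924, 0.1794, 0.4019]
tcp_rot: [[0.245, -0.002, -0.969], [0.969, -0.002, 0.245], [-0.003, -1.0, 0.001]]
force: [1.0, -0.4, 0.6]
opening: 0.0598
```

```bash
cat >> h.py <<'E'
def to(x,y,z,yaw=None):
    s=env.sense(); R=np.array(s["tcp_rot"]); p=np.array(s["ee_pos"])
    d=R.T@(np.array([x,y,z])-p)*1e3
    a=np.arctan2(R[1,0],R[0,0])
    # turn to upright with yaw
    a2=a if yaw is None else np.radians(yaw)
    X=np.array([np.cos(a2),np.sin(a2),0]);Y=np.array([0,0,-1.]);Rt=np.c_[X,Y,np.cross(X,Y)]
    rv=cv2.Rodrigues(R.T@Rt)[0].ravel()
    print("t",round(s["time_s"],2),"p",p.round(4),"yaw",round(np.degrees(a),1),"F",np.round(s["force"],1),"op",round(s["opening"],4),"d",d.round(1),"rv",rv.round(3))
E
python3 -c "
from h import *
to(.516,-.033,.32,84.5)"
```

```text
t 1.1 p [0.3924 0.1794 0.4019] yaw 75.8 F [ 1.  -0.4  0.6] op 0.0598 d [-175.4   82.2 -172. ] rv [-0.001 -0.152 -0.003]
```

Request:
arm_command --pt "-36 0 -35 0 0 0 60" --pt "-36 0 -35 0 0 0 60" --pt "-36 0 -35 0 0 0 60" --pt "-36 0 -35 0 0 0 60" --pt "-26 20 -26 0 0 0 60" --pt "-5 32 -5 0 0 0 60" --pt "0 28 0 0 0 0 60" --pt "0 0 0 0 -0.15 0 60"

```text
time_s: 2.1
ee_pos: [0.5186, -0.0458, 0.3191]
tcp_rot: [[0.103, -0.001, -0.995], [0.995, -0.004, 0.103], [-0.004, -1.0, 0.001]]
force: [-0.7, -0.6, 0.7]
opening: 0.06
```

```bash
python3 -c "
from h import *
to(.516,-.033,.258,84.5)
c=optics.camera('side');cv2.imwrite('pics/s1.png',cv2.resize(cv2.cvtColor(c['pixels'],4)[120:280,220:400],None,fx=3.5,fy=3.5))"
```

```text
t 2.1 p [ 0.5186 -0.0458  0.3191] yaw 84.1 F [-0.7 -0.6  0.7] op 0.06 d [12.7 61.1  3.8] rv [-0.001 -0.007 -0.004]
```

View pics/s1.png

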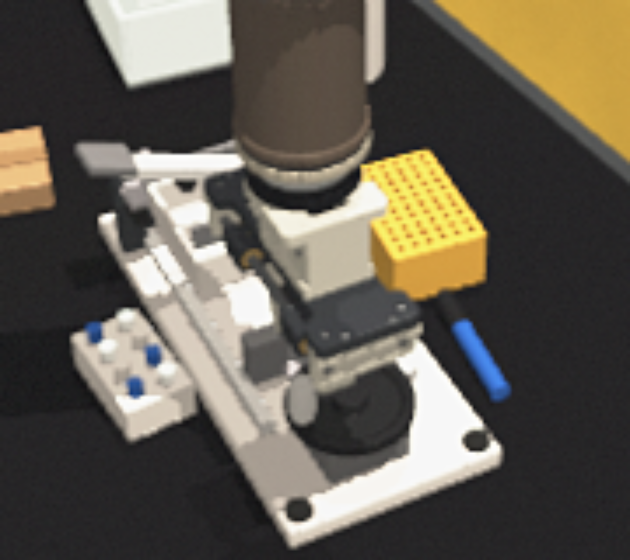

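The picture shows the gripper over the wheel with the knob at about (302,400), and the bar and loose things undisturbed. I'll centre, descend and grip.

Request:
arm_command --pt "12 0 4 0 0 0 60" --pt "0 20 0 0 0 0 60" --pt "0 20 0 0 0 0 60" --pt "0 12 0 0 0 0 60" --pt "0 0 0 0 0 0 60"

```text
time_s: 2.78
ee_pos: [0.516, -0.0296, 0.268]
tcp_rot: [[0.103, 0.002, -0.995], [0.995, -0.002, 0.103], [-0.002, -1.0, -0.003]]
force: [0.4, -0.2, -0.3]
opening: 0.0599
```

```bash
python3 -c "
from h import *
to(.516,-.033,.256,84.5)"
```

```text
t 2.77 p [ 0.516  -0.0296  0.268 ] yaw 84.1 F [ 0.4 -0.2 -0.3] op 0.0599 d [-3.4 12.  -0.3] rv [ 0.003 -0.007 -0.002]
```

Request:
arm_command --pt "-3 11 0 0 0 0 60" --pt "0 0 0 0 0 0 50" --pt "0 0 0 0 0 0 30" --pt "0 0 0 0 0 0 16" --pt "0 0 0 0 0 0 16" --pt "0 0 0 0 0 0 16"

```text
time_s: 3.52
ee_pos: [0.5164, -0.0325, 0.258]
tcp_rot: [[0.104, 0.005, -0.995], [0.995, -0.002, 0.104], [-0.001, -1.0, -0.006]]
force: [0.8, 1.7, -2.7]
opening: 0.0199
```

```bash
python3 -c "
from h import *
to(.516,-.033,.256,84.5)"
```

```text
t 3.52 p [ 0.5164 -0.0325  0.258 ] yaw 84.0 F [ 0.8  1.7 -2.7] op 0.0199 d [-0.6  2.   0.4] rv [ 0.006 -0.008 -0.001]
```

```bash
cat >> h.py <<'E'
def arc(C,step,n=8,r=.039,z=None,lead=0):
    s=env.sense(); R=np.array(s["tcp_rot"]); p=np.array(s["ee_pos"]); F=np.array(s["force"])
    v=p[:2]-C; a=np.arctan2(v[1],v[0]); rad=v/np.hypot(*v); tan=np.array([rad[1],-rad[0]])
    print("t",round(s["time_s"],2),"ang",np.degrees(a).round(1),"r",np.hypot(*v).round(4),"z",p[2].round(4),"Frad",(F[:2]@rad).round(1),"Ftan",(F[:2]@tan).round(1),"Fz",F[2].round(1),"op",s["opening"].round(4))
    z=p[2] if z is None else z; prev=p; th=a
    for i in range(n):
        th-=np.radians(step); q=np.r_[C+r*np.array([np.cos(th),np.sin(th)]),z]
        print((R.T@(q-prev)*1e3).round(1).tolist()); prev=q
E
python3 -c "
from h import *
arc(np.array([.5554,-.0378]),12)"
```

```text
Traceback (most recent call last):
  File "h.py", line 26, in arc
    print("t",round(s["time_s"],2),"ang",np.degrees(a).round(1),"r",np.hypot(*v).round(4),"z",p[2].round(4),"Frad",(F[:2]@rad).round(1),"Ftan",(F[:2]@tan).round(1),"Fz",F[2].round(1),"op",s["opening"].round(4))
                                                                                                                                                                                            ^^^^^^^^^^^^^^^^^^
AttributeError: 'float' object has no attribute 'round'
```

```bash
sed -i 's/s\["opening"\].round(4)/round(s["opening"],4)/' h.py
python3 -c "
from h import *
arc(np.array([.5554,-.0378]),12)"
```

```text
t 3.52 ang 172.2 r 0.0393 z 0.258 Frad -0.5 Ftan 1.8 Fz -2.7 op 0.0199
[8.1, -0.0, -1.4]
[7.7, 0.0, -2.8]
[6.9, 0.0, -4.3]
[5.9, 0.0, -5.6]
[4.6, 0.0, -6.7]
[3.1, 0.0, -7.5]
[1.4, 0.0, -8.0]
[-0.3, 0.0, -8.1]
```

Request:
arm_command --pt "8.1 0 -1.4 0 0 0 16" --pt "7.7 0 -2.8 0 0 0 16" --pt "6.9 0 -4.3 0 0 0 16" --pt "5.9 0 -5.6 0 0 0 16"

```text
time_s: 4.03
ee_pos: [0.5304, -0.0064, 0.2579]
tcp_rot: [[0.107, -0.004, -0.994], [0.994, -0.003, 0.107], [-0.003, -1.0, 0.003]]
force: [-4.3, -0.8, 5.8]
opening: 0.0197
```

```bash
python3 -c "
from h import *
arc(np.array([.5554,-.0378]),14)"
```

```text
t 4.03 ang 128.5 r 0.0402 z 0.2579 Frad 2.1 Ftan -3.8 Fz 5.8 op 0.0197
[5.0, -0.0, -8.3]
[3.8, -0.0, -8.7]
[1.6, -0.0, -9.4]
[-0.7, -0.0, -9.5]
[-3.0, -0.0, -9.0]
[-5.1, -0.0, -8.0]
[-6.9, 0.0, -6.6]
[-8.3, 0.0, -4.7]
```

Request:
arm_command --pt "5.0 0 -8.3 0 0 0 16" --pt "3.8 0 -8.7 0 0 0 16" --pt "1.6 0 -9.4 0 0 0 16" --pt "-0.7 0 -9.5 0 0 0 16" --pt "-3.0 0 -9.0 0 0 0 16" --pt "-5.1 0 -8.0 0 0 0 16" --pt "-6.9 0 -6.6 0 0 0 16" --pt "-8.3 0 -4.7 0 0 0 16"

```text
time_s: 5.03
ee_pos: [0.5931, -0.019, 0.258]
tcp_rot: [[0.1, -0.011, -0.995], [0.995, 0.005, 0.1], [0.004, -1.0, 0.012]]
force: [-0.8, 4.7, 0.7]
opening: 0.0201
```

```bash
python3 -c "
from h import *
arc(np.array([.5554,-.0378]),14)"
```

```text
t 5.03 ang 26.5 r 0.0421 z 0.258 Frad 1.4 Ftan -4.6 Fz 0.7 op 0.0201
[-10.3, -0.1, -1.4]
[-9.3, -0.1, -1.8]
[-9.5, -0.0, 0.5]
[-9.1, -0.0, 2.7]
[-8.2, 0.0, 4.9]
[-6.7, 0.1, 6.7]
[-4.9, 0.1, 8.1]
[-2.8, 0.1, 9.1]
```

Request:
arm_command --pt "-9.8 0 -2.4 0 0 0 16" --pt "-9.5 0 -1.2 0 0 0 16" --pt "-9.5 0 0.7 0 0 0 16" --pt "-9.1 0 2.7 0 0 0 16" --pt "-8.2 0 4.9 0 0 0 16" --pt "-6.7 0 6.7 0 0 0 16" --pt "-4.9 0 8.1 0 0 0 16" --pt "-2.8 0 9.1 0 0 0 16"

```text
time_s: 6.02
ee_pos: [0.5598, -0.0763, 0.258]
tcp_rot: [[0.097, -0.006, -0.995], [0.995, 0.01, 0.097], [0.009, -1.0, 0.007]]
force: [3.5, 8.0, -1.7]
opening: 0.0194
```

```bash
python3 -c "
from h import *
arc(np.array([.5562,-.0372]),14,r=.0395)"
```

```text
t 6.03 ang -84.8 r 0.0392 z 0.258 Frad -7.6 Ftan -4.2 Fz -1.7 op 0.0194
[-0.9, 0.1, 9.6]
[1.7, 0.1, 9.5]
[3.9, 0.1, 8.8]
[6.0, 0.1, 7.6]
[7.6, 0.1, 5.9]
[8.8, 0.1, 3.9]
[9.5, 0.1, 1.6]
[9.6, 0.1, -0.7]
```

Request:
arm_command --pt "0.3 0 9.6 0 0 0 16" --pt "2.2 0 9.4 0 0 0 16" --pt "4.3 0 8.6 0 0 0 16" --pt "6.2 0 7.4 0 0 0 16" --pt "7.7 0 5.7 0 0 0 16" --pt "8.8 0 3.7 0 0 0 16" --pt "9.4 0 1.5 0 0 0 16" --pt "9.4 0 -0.8 0 0 0 16"

```text
time_s: 7.02
ee_pos: [0.5177, -0.0307, 0.2579]
tcp_rot: [[0.106, -0.001, -0.994], [0.994, 0.0, 0.106], [0.0, -1.0, 0.001]]
force: [-2.2, -4.2, 3.9]
opening: 0.0203
```

```bash
python3 -c "
from h import *
arc(np.array([.556,-.0370]),9,r=.0395)
to(.5,0,.258,84)
c=optics.camera('top');cv2.imwrite('pics/t2.png',cv2.resize(cv2.cvtColor(c['pixels'],4)[160:265,185:355],None,fx=4.7,fy=4.7,interpolation=2))"
```

```text
t 7.03 ang 170.7 r 0.0388 z 0.2579 Frad 1.5 Ftan -4.5 Fz 3.9 op 0.0203
[6.2, 0.0, -0.2]
[5.9, 0.0, -1.8]
[5.6, -0.0, -2.7]
[5.1, -0.0, -3.5]
[4.5, -0.0, -4.3]
[3.8, -0.0, -4.9]
[2.9, -0.0, -5.5]
[2.0, -0.0, -5.9]
t 7.03 p [ 0.5177 -0.0307  0.2579] yaw 83.9 F [-2.2 -4.2  3.9] op 0.0203 d [28.7 -0.1 20.8] rv [-0.001 -0.001  0.   ]
```

View pics/t2.png

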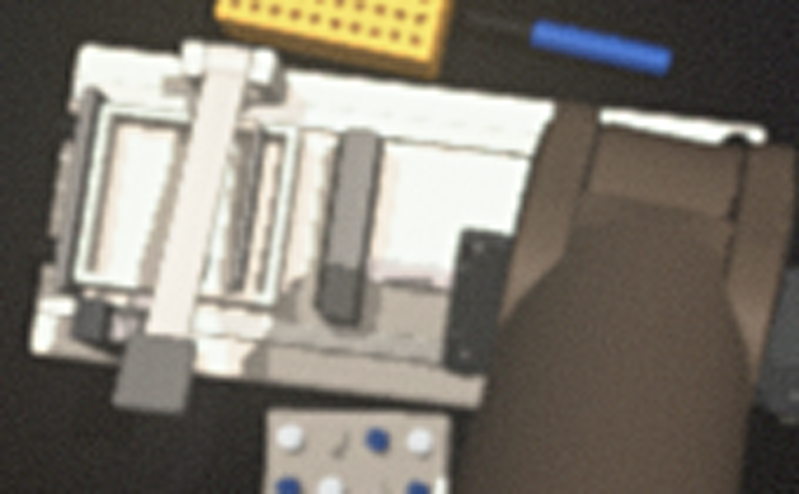

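Top view: the jaw now has its leading edge at about 341 px against the tray end at about 298 px, so roughly 20-24 mm (105-125°) is left. The tray has not moved.

Request:
arm_command --pt "6.2 0 -0.4 0 0 0 16" --pt "5.9 0 -1.8 0 0 0 16" --pt "5.6 0 -2.7 0 0 0 16" --pt "5.1 0 -3.5 0 0 0 16" --pt "4.5 0 -4.3 0 0 0 16" --pt "3.8 0 -4.9 0 0 0 16" --pt "2.9 0 -5.5 0 0 0 16" --pt "2.0 0 -5.9 0 0 0 16"

```text
time_s: 8.07
ee_pos: [0.5512, 0.0036, 0.2579]
tcp_rot: [[0.107, -0.004, -0.994], [0.994, -0.002, 0.107], [-0.002, -1.0, 0.004]]
force: [-2.7, -6.5, 3.4]
opening: 0.0198
```

```bash
python3 -c "
from h import *
arc(np.array([.556,-.0370]),4,r=.0395)"
```

```text
t 8.07 ang 96.8 r 0.0409 z 0.2579 Frad -6.1 Ftan -3.5 Fz 3.4 op 0.0198
[-0.8, -0.0, -3.0]
[0.3, -0.0, -2.7]
[0.1, -0.0, -2.8]
[-0.1, -0.0, -2.8]
[-0.2, -0.0, -2.7]
[-0.4, -0.0, -2.7]
[-0.6, -0.0, -2.7]
[-0.8, -0.0, -2.6]
```

Request:
arm_command --pt "-0.7 0 -2.8 0 0 0 16" --pt "0 0 -2.8 0 0 0 16" --pt "-0.1 0 -2.8 0 0 0 16" --pt "-0.2 0 -2.8 0 0 0 16"

```text
time_s: 8.57
ee_pos: [0.5623, 0.0032, 0.2579]
tcp_rot: [[0.105, -0.006, -0.994], [0.994, 0.001, 0.105], [0.0, -1.0, 0.006]]
force: [-3.7, -1.2, 4.3]
opening: 0.0199
```

```bash
python3 -c "
from h import *
arc(np.array([.556,-.0370]),3,r=.0395)"
```

```text
t 8.57 ang 81.1 r 0.0407 z 0.2579 Frad -1.7 Ftan -3.5 Fz 4.3 op 0.0199
[-1.4, -0.0, -2.0]
[-0.3, -0.0, -2.1]
[-0.4, -0.0, -2.0]
[-0.5, -0.0, -2.0]
[-0.6, -0.0, -2.0]
[-0.7, -0.0, -2.0]
[-0.8, -0.0, -1.9]
[-0.9, -0.0, -1.9]
```

Request:
arm_command --pt "-0.7 0 -2.0 0 0 0 16" --pt "-0.4 0 -2.0 0 0 0 16" --pt "-0.5 0 -2.0 0 0 0 16" --pt "-0.6 0 -2.0 0 0 0 16"

```text
time_s: 9.07
ee_pos: [0.5706, 0.001, 0.258]
tcp_rot: [[0.104, -0.006, -0.995], [0.995, 0.002, 0.104], [0.001, -1.0, 0.007]]
force: [-3.5, 0.2, 4.6]
opening: 0.0201
```

```bash
python3 -c "
from h import *
arc(np.array([.556,-.0370]),2.5,r=.0400)"
```

```text
t 9.07 ang 69.0 r 0.0407 z 0.258 Frad -1.1 Ftan -3.4 Fz 4.6 op 0.0201
[-1.1, -0.0, -1.5]
[-0.6, -0.0, -1.7]
[-0.6, -0.0, -1.6]
[-0.7, -0.0, -1.6]
[-0.8, -0.0, -1.6]
[-0.8, -0.0, -1.5]
[-0.9, -0.0, -1.5]
[-1.0, -0.0, -1.5]
```

Turned 463°, and still only drag.

Request:
arm_command --pt "-0.8 0 -1.8 0 0 0 16" --pt "-0.8 0 -1.8 0 0 0 16" --pt "-0.9 0 -1.8 0 0 0 16" --pt "-1.0 0 -1.7 0 0 0 16"

```text
time_s: 9.57
ee_pos: [0.578, -0.0029, 0.258]
tcp_rot: [[0.103, -0.006, -0.995], [0.995, 0.003, 0.103], [0.002, -1.0, 0.006]]
force: [-2.5, 0.5, 3.8]
opening: 0.0206
```

```bash
python3 -c "
from h import *
arc(np.array([.556,-.0370]),2.5,r=.0400)"
```

```text
t 9.57 ang 57.2 r 0.0406 z 0.258 Frad -1.0 Ftan -2.4 Fz 3.8 op 0.0206
[-1.4, -0.0, -1.3]
[-0.9, -0.0, -1.5]
[-1.0, -0.0, -1.5]
[-1.0, -0.0, -1.4]
[-1.1, -0.0, -1.4]
[-1.1, -0.0, -1.3]
[-1.2, -0.0, -1.3]
[-1.2, -0.0, -1.2]
```

Request:
arm_command --pt "-1.3 0 -1.5 0 0 0 16" --pt "-1.2 0 -1.5 0 0 0 16" --pt "-1.3 0 -1.4 0 0 0 16" --pt "-1.3 0 -1.3 0 0 0 16"

```text
time_s: 10.07
ee_pos: [0.5805, -0.0046, 0.2578]
tcp_rot: [[0.1, -0.015, -0.995], [0.995, 0.01, 0.1], [0.008, -1.0, 0.016]]
force: [-7.6, 5.5, 10.3]
opening: 0.0198
```

```bash
python3 -c "
from h import *
arc(np.array([.556,-.0370]),2.5,r=.0400)"
```

```text
t 10.07 ang 52.9 r 0.0406 z 0.2578 Frad -0.2 Ftan -9.3 Fz 10.3 op 0.0198
[-1.5, -0.0, -1.2]
[-1.0, -0.0, -1.4]
[-1.1, -0.0, -1.4]
[-1.1, -0.0, -1.3]
[-1.2, -0.0, -1.3]
[-1.2, -0.0, -1.2]
[-1.3, -0.0, -1.2]
[-1.3, -0.0, -1.1]
```

Contact: the motion stalled and Ftan rose to 9 N. I'll snug it slightly more, well below 24 N.

Request:
arm_command --pt "-1.6 0 -1.5 0 0 0 16" --pt "-1.8 0 -1.7 0 0 0 16"

```text
time_s: 10.32
ee_pos: [0.5816, -0.0055, 0.2578]
tcp_rot: [[0.097, -0.021, -0.995], [0.995, 0.014, 0.097], [0.012, -1.0, 0.022]]
force: [-9.1, 6.9, 11.9]
opening: 0.0202
```

```bash
python3 -c "
from h import *
arc(np.array([.556,-.0370]),2.5,r=.0400,n=2)"
```

```text
t 10.32 ang 50.9 r 0.0406 z 0.2578 Frad -0.4 Ftan -11.4 Fz 11.9 op 0.0202
[-1.5, -0.0, -1.1]
[-1.1, -0.0, -1.4]
```

Request:
arm_command --pt "-2.1 0 -2.0 0 0 0 16" --pt "-2.1 0 -2.0 0 0 0 16"

```text
time_s: 10.58
ee_pos: [0.583, -0.0066, 0.2577]
tcp_rot: [[0.094, -0.028, -0.995], [0.995, 0.02, 0.093], [0.017, -0.999, 0.03]]
force: [-10.7, 7.7, 13.8]
opening: 0.0202
```

```bash
python3 -c "
from h import *
arc(np.array([.556,-.0370]),2.5,r=.0400,n=1)
c=optics.camera('top');cv2.imwrite('pics/t3.png',cv2.resize(cv2.cvtColor(c['pixels'],4)[160:265,185:355],None,fx=4.7,fy=4.7,interpolation=2))"
```

```text
t 10.57 ang 48.5 r 0.0407 z 0.2577 Frad -1.3 Ftan -13.2 Fz 13.8 op 0.0202
[-1.6, -0.1, -1.0]
```

View pics/t3.png

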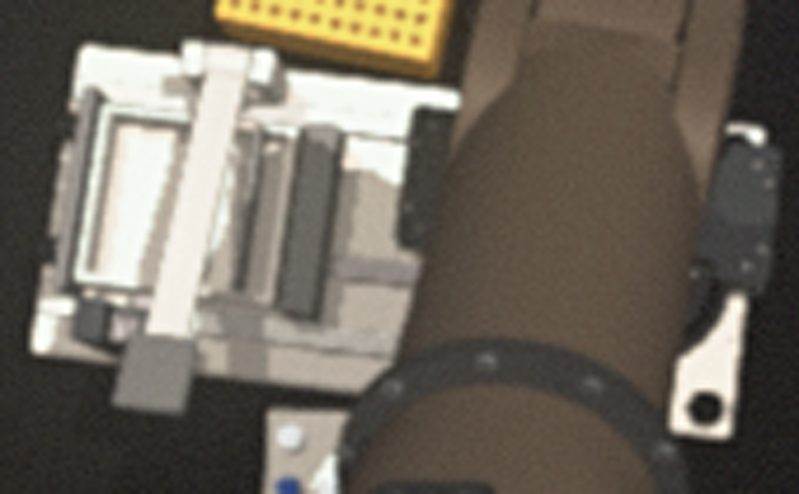

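Jaw face (~300 px) now meets the tray end (~298 px), and the tray's far end is unchanged. Next I'll relax, release and rise.

Request:
arm_command --pt "0 0 0 0 0 0 16" --pt "0 0 0 0 0 0 28" --pt "0 0 0 0 0 0 45" --pt "0 0 0 0 0 0 50" --pt "0 -20 0 0 0 0 50" --pt "0 -40 0 0 0 0 50" --pt "0 -50 0 0 0 0 30" --pt "0 -40 0 0 0 0 0"

```text
time_s: 11.62
ee_pos: [0.5873, -0.0104, 0.4078]
tcp_rot: [[0.095, -0.034, -0.995], [0.995, 0.017, 0.095], [0.014, -0.999, 0.035]]
force: [0.7, -0.3, -0.4]
opening: 0.0346
```

```bash
python3 -c "
from h import *
to(.4895,.2096,.40,84.5)
c=optics.camera('top');a=cv2.resize(cv2.cvtColor(c['pixels'],4)[160:265,185:355],None,fx=4.7,fy=4.7,interpolation=2);cv2.imwrite('pics/t4.png',a)
# tray/caster change vs first picture, caster left half
import numpy as np
b=cv2.imread('pics/topc.png');d=cv2.absdiff(a[:490,:300],b[:490,:300]).max(2);print((d>60).sum(), d[60:300,30:130].max())"
```

```text
t 11.62 p [ 0.5873 -0.0104  0.4078] yaw 84.5 F [ 0.7 -0.3 -0.4] op 0.0346 d [209.6  14.8 117.8] rv [-0.035  0.001  0.014]
22360 41
```

Released with only sensor-noise force. Now over to the pad with closed fingers.

Request:
arm_command --pt "30 0 17 -0.035 0 0.014 0" --pt "40 0 23 0 0 0 0" --pt "40 0 23 0 0 0 0" --pt "40 0 23 0 0 0 0" --pt "35 0 20 0 0 0 0" --pt "10 0 6 0 0 0 0" --pt "0 0 0 0 0 0 0"

```text
time_s: 12.55
ee_pos: [0.4949, 0.1977, 0.4137]
tcp_rot: [[0.099, 0.015, -0.995], [0.995, -0.001, 0.099], [0.001, -1.0, -0.015]]
force: [-0.1, 0.4, -0.3]
opening: 0.0006
```

```bash
python3 -c "
from h import *
to(.4875,.2098,.36,84.5)
ims=[]
c=optics.camera('top');a=cv2.cvtColor(c['pixels'],4)[150:270,185:355]
c=optics.camera('side');b=cv2.cvtColor(c['pixels'],4)[110:260,220:380]
f=lambda i:cv2.resize(i,(390,int(390*i.shape[0]/i.shape[1])),interpolation=2)
a,b=f(a),f(b);H=max(len(a),len(b));p=lambda i:cv2.copyMakeBorder(i,0,H-len(i),0,0,0)
cv2.imwrite('pics/c5.png',np.hstack([p(a),p(b)]))"
```

```text
t 12.55 p [0.4949 0.1977 0.4137] yaw 84.3 F [-0.1  0.4 -0.3] op 0.0006 d [11.3 53.6  9.4] rv [ 0.015 -0.004  0.001]
```

View pics/c5.png

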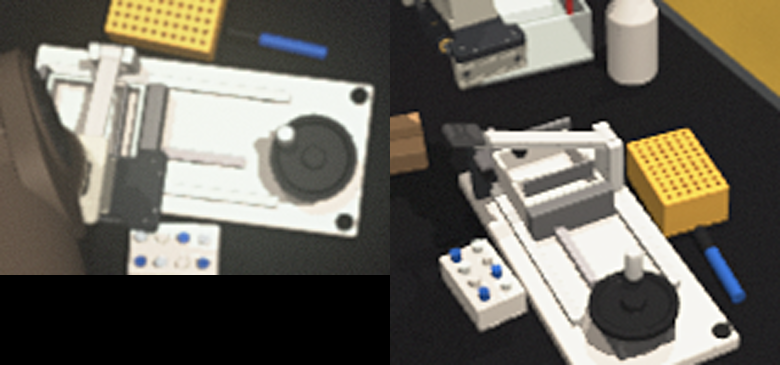

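The jaw is flush with the tray, the knob stands freely, and the loose things haven't moved. I'll centre over the pad and descend.

Request:
arm_command --pt "9 0 8 0.015 0 0 0" --pt "2 15 1 0 0 0 0" --pt "0 22 0 0 0 0 0" --pt "0 14 0 0 0 0 0" --pt "0 4 0 0 0 0 0"

```text
time_s: 13.28
ee_pos: [0.4884, 0.2058, 0.3551]
tcp_rot: [[0.107, -0.001, -0.994], [0.994, -0.0, 0.107], [-0.001, -1.0, 0.001]]
force: [-0.1, -0.8, 0.1]
opening: 0.0007
```

```bash
python3 -c "
from h import *
to(.4875,.2098,.342,84.5)"
```

```text
t 13.28 p [0.4884 0.2058 0.3551] yaw 83.8 F [-0.1 -0.8  0.1] op 0.0007 d [ 3.9 13.1  1.3] rv [-0.001 -0.012 -0.001]
```

Request:
arm_command --pt "4 5 1 0 0 0 0" --pt "0 4 0 0 0 0 0" --pt "0 4 0 0 0 0 0" --pt "0 4 0 0 0 0 0"

```text
time_s: 13.78
ee_pos: [0.4884, 0.2105, 0.339]
tcp_rot: [[0.108, 0.001, -0.994], [0.994, 0.001, 0.108], [0.002, -1.0, -0.001]]
force: [-1.5, 0.1, 6.0]
opening: 0.0005
```

```bash
python3 -c "
from h import *
to(.4865,.2100,.33,84.5)"
```

```text
t 13.78 p [0.4884 0.2105 0.339 ] yaw 83.8 F [-1.5  0.1  6. ] op 0.0005 d [-0.7  9.   1.9] rv [ 0.001 -0.012  0.002]
```

Request:
arm_command --pt "0 5 1.5 0 0 0 0" --pt "0 5 1.4 0 0 0 0" --pt "0 5 1.3 0 0 0 0" --pt "0 5 1.1 0 0 0 0" --pt "0 5 1 0 0 0 0" --pt "0 5 0.8 0 0 0 0"

```text
time_s: 14.52
ee_pos: [0.4812, 0.2112, 0.3123]
tcp_rot: [[0.107, 0.003, -0.994], [0.994, 0.005, 0.107], [0.005, -1.0, -0.003]]
force: [-4.6, -1.6, 7.6]
opening: 0.0005
```

```bash
python3 -c "
from h import *
to(.4810,.2100,.29,84.5)"
```

```text
t 14.53 p [0.4812 0.2112 0.3123] yaw 83.8 F [-4.6 -1.6  7.6] op 0.0005 d [-1.3 22.3  0.1] rv [ 0.003 -0.012  0.005]
```

Request:
arm_command --pt "-0.5 4.5 0.3 0 0 -0.004 0" --pt "0 4.5 0.3 0 0 0 0" --pt "0 4 0.2 0 0 0 0" --pt "0 4 0.2 0 0 0 0"

```text
time_s: 15.02
ee_pos: [0.4787, 0.2107, 0.2971]
tcp_rot: [[0.107, 0.001, -0.994], [0.994, 0.01, 0.107], [0.01, -1.0, -0.0]]
force: [-5.0, -1.9, 13.8]
opening: 0.0006
```

```bash
python3 -c "
from h import *
to(.4805,.2100,.28,84.5)"
```

```text
t 15.03 p [0.4787 0.2107 0.2971] yaw 83.9 F [-5.  -1.9 13.8] op 0.0006 d [-0.7 17.1 -1.8] rv [ 0.    -0.011  0.01 ]
```

Force stepped up to 14 N, which is the bolt zone. Now small steps.

Request:
arm_command --pt "0 2.5 -0.6 0 0 0 0" --pt "0 2.5 -0.3 0 0 0 0"

```text
time_s: 15.28
ee_pos: [0.4786, 0.2106, 0.2933]
tcp_rot: [[0.106, -0.001, -0.994], [0.994, 0.01, 0.106], [0.01, -1.0, 0.002]]
force: [-6.5, -1.6, 14.9]
opening: 0.0001
```

Request:
arm_command --pt "0 2.5 -0.6 0 0 0 0" --pt "0 2.5 -0.6 0 0 0 0"

```text
time_s: 15.52
ee_pos: [0.4786, 0.2105, 0.2901]
tcp_rot: [[0.106, -0.004, -0.994], [0.994, 0.011, 0.106], [0.011, -1.0, 0.005]]
force: [-7.7, -2.8, 17.0]
opening: 0.0004
```

Request:
arm_command --pt "0 2.2 -0.8 0 0 0 0"

```text
time_s: 15.65
ee_pos: [0.4787, 0.2104, 0.2889]
tcp_rot: [[0.105, -0.005, -0.994], [0.994, 0.012, 0.105], [0.011, -1.0, 0.007]]
force: [-9.0, -2.6, 17.8]
opening: 0.0004
```

Request:
arm_command --pt "0 2 1.0 0 0 0 0"

```text
time_s: 15.78
ee_pos: [0.4781, 0.2104, 0.2882]
tcp_rot: [[0.106, -0.004, -0.994], [0.994, 0.013, 0.105], [0.012, -1.0, 0.005]]
force: [-0.3, -2.9, 14.1]
opening: 0.0004
```

Request:
arm_command --pt "0 2 0.2 0 0 0 0"

```text
time_s: 15.9
ee_pos: [0.478, 0.2102, 0.2874]
tcp_rot: [[0.106, -0.003, -0.994], [0.994, 0.014, 0.106], [0.013, -1.0, 0.004]]
force: [-4.9, -2.8, 16.0]
opening: 0.0006
```

Request:
arm_command --pt "0 2.2 0.5 0 0 0 0"

```text
time_s: 16.02
ee_pos: [0.4777, 0.21, 0.2862]
tcp_rot: [[0.106, -0.002, -0.994], [0.994, 0.014, 0.106], [0.014, -1.0, 0.004]]
force: [-3.1, -2.5, 11.5]
opening: 0.0005
```

Request:
arm_command --pt "0 1.8 0.3 0 0 0 0"

```text
time_s: 16.15
ee_pos: [0.4775, 0.2099, 0.2854]
tcp_rot: [[0.106, -0.002, -0.994], [0.994, 0.015, 0.106], [0.015, -1.0, 0.003]]
force: [-3.7, -2.1, 10.7]
opening: 0.0003
```

Request:
arm_command --pt "0 1.6 0.3 0 0 0 0"

```text
time_s: 16.27
ee_pos: [0.4773, 0.2098, 0.2847]
tcp_rot: [[0.106, -0.001, -0.994], [0.994, 0.015, 0.106], [0.015, -1.0, 0.003]]
force: [-3.6, -1.4, 11.0]
opening: 0.0002
```

Request:
arm_command --pt "0 1.8 0.3 0 0 0 0"

```text
time_s: 16.4
ee_pos: [0.4771, 0.2098, 0.2837]
tcp_rot: [[0.106, -0.001, -0.994], [0.994, 0.016, 0.106], [0.016, -1.0, 0.002]]
force: [-4.3, -1.4, 9.1]
opening: 0.0005
```

Request:
arm_command --pt "0 1.6 0.3 0 0 0 0"

```text
time_s: 16.52
ee_pos: [0.4769, 0.2096, 0.283]
tcp_rot: [[0.107, 0.0, -0.994], [0.994, 0.017, 0.107], [0.016, -1.0, 0.002]]
force: [-2.6, -2.7, 10.1]
opening: 0.0007
```

Request:
arm_command --pt "0 1.6 0.2 0 0 0 0"

```text
time_s: 16.65
ee_pos: [0.4767, 0.2096, 0.2822]
tcp_rot: [[0.107, 0.0, -0.994], [0.994, 0.017, 0.107], [0.017, -1.0, 0.001]]
force: [-3.0, -1.8, 10.4]
opening: 0.0008
```

Request:
arm_command --pt "0 1.5 0.2 0 0 0 0"

```text
time_s: 16.77
ee_pos: [0.4766, 0.2095, 0.2815]
tcp_rot: [[0.107, 0.001, -0.994], [0.994, 0.018, 0.107], [0.018, -1.0, 0.001]]
force: [-3.4, -1.4, 10.1]
opening: 0.0002
```

Request:
arm_command --pt "0 1.6 0.2 0 0 0 0" --pt "0 1.6 0.2 0 0 0 0"

```text
time_s: 17.02
ee_pos: [0.4763, 0.2093, 0.2799]
tcp_rot: [[0.107, 0.002, -0.994], [0.994, 0.019, 0.107], [0.019, -1.0, 0.0]]
force: [-3.0, -1.4, 9.9]
opening: 0.0006
```

Request:
arm_command --pt "0 1.7 0.2 0 0 0 0" --pt "0 1.7 0.2 0 0 0 0"

```text
time_s: 17.27
ee_pos: [0.476, 0.2092, 0.2781]
tcp_rot: [[0.107, 0.002, -0.994], [0.994, 0.02, 0.107], [0.02, -1.0, -0.0]]
force: [-3.7, -2.1, 9.3]
opening: 0.0005
```

Request:
arm_command --pt "0 1.8 0.1 0 0 0 0" --pt "0 1.8 0.1 0 0 0 0"

```text
time_s: 17.52
ee_pos: [0.4758, 0.209, 0.276]
tcp_rot: [[0.107, 0.003, -0.994], [0.994, 0.02, 0.107], [0.021, -1.0, -0.001]]
force: [-2.6, -1.6, 8.0]
opening: 0.0005
```

```bash
python3 -c "
from h import *
to(.4765,.2093,.277,84.5)
c=optics.camera('side');b=cv2.cvtColor(c['pixels'],4)[130:220,220:330]
cv2.imwrite('pics/s6.png',cv2.resize(b,None,fx=7,fy=6.5,interpolation=2))"
```

```text
t 17.52 p [0.4758 0.209  0.276 ] yaw 83.8 F [-2.6 -1.6  8. ] op 0.0005 d [ 0.4 -1.  -0.7] rv [ 0.001 -0.011  0.021]
```

View pics/s6.png

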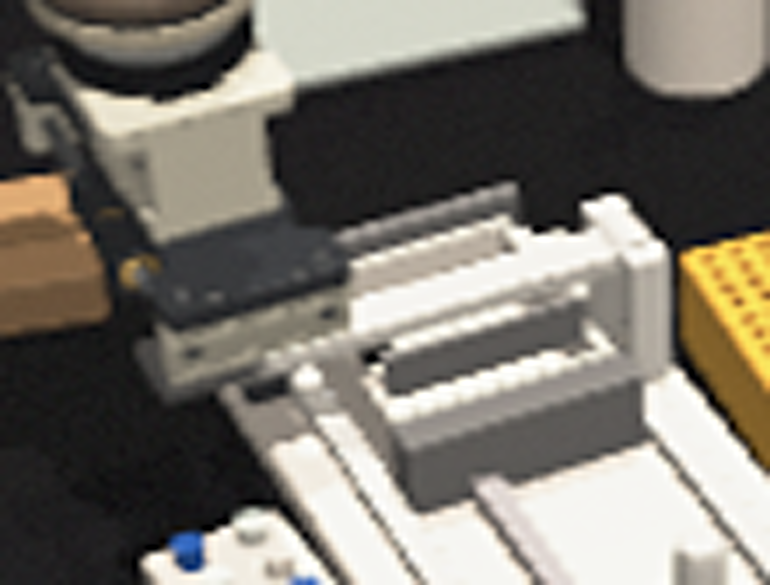

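The bar is now about level under the gripper, its force has eased to 8 N, and there is no bumper yet. Continuing gently.

Request:
arm_command --pt "0 1.8 0.1 0 0 0 0" --pt "0 1.6 0 0 0 0 0"

```text
time_s: 17.82
ee_pos: [0.4756, 0.209, 0.2736]
tcp_rot: [[0.107, 0.003, -0.994], [0.994, 0.021, 0.107], [0.021, -1.0, -0.001]]
force: [-3.3, -1.6, 8.0]
opening: 0.0005
```

Request:
arm_command --pt "0 1.8 0 0 0 0 0" --pt "0 1.8 0 0 0 0 0"

```text
time_s: 18.08
ee_pos: [0.4755, 0.2088, 0.2714]
tcp_rot: [[0.107, 0.003, -0.994], [0.994, 0.022, 0.107], [0.022, -1.0, -0.001]]
force: [-3.8, -2.4, 9.4]
opening: 0.0006
```

Request:
arm_command --pt "0 1.8 0 0 0 0 0" --pt "0 1.8 0 0 0 0 0"

```text
time_s: 18.32
ee_pos: [0.4754, 0.2086, 0.2695]
tcp_rot: [[0.107, 0.004, -0.994], [0.994, 0.023, 0.107], [0.023, -1.0, -0.001]]
force: [-7.2, -2.5, 20.6]
opening: 0.0003
```

A steep rise to 20.6 N means the bumper. I'll back off slowly and see whether the catch holds.

Request:
arm_command --pt "0 -1.5 0.3 0 0 0 0" --pt "0 -1.5 0 0 0 0 0"

```text
time_s: 18.58
ee_pos: [0.4753, 0.2084, 0.2742]
tcp_rot: [[0.107, 0.005, -0.994], [0.994, 0.024, 0.107], [0.024, -1.0, -0.002]]
force: [0.2, -0.3, 0.6]
opening: 0.0005
```

At 4.7 mm up the force is zero, so the bar stayed down: latched. Retreating.

Request:
arm_command --pt "0 -8 0 0 0 0 0" --pt "0 -20 0 0 0 0 0" --pt "0 -40 0 0 0 0 0" --pt "0 -50 0 0 0 0 0" --pt "-10 -20 50 0 0 0 0" --pt "0 0 50 0 0 0 0" --pt "0 0 30 0 0 0 0" --pt "0 0 0 0 0 0 0"

```text
time_s: 19.58
ee_pos: [0.342, 0.209, 0.4198]
tcp_rot: [[0.108, 0.012, -0.994], [0.994, 0.028, 0.108], [0.029, -1.0, -0.008]]
force: [0.1, 0.3, -0.3]
opening: 0.0005
```

```bash
python3 -c "
from h import *
to(.4765,.2093,.277,84.5)
c=optics.camera('top');a=cv2.cvtColor(c['pixels'],4)[150:270,185:355]
c=optics.camera('side');b=cv2.cvtColor(c['pixels'],4)[140:270,220:380]
f=lambda i:cv2.resize(i,(400,int(400*i.shape[0]/i.shape[1])),interpolation=2)
a,b=f(a),f(b);H=max(len(a),len(b));p=lambda i:cv2.copyMakeBorder(i,0,H-len(i),0,0,0)
cv2.imwrite('pics/c7.png',np.hstack([p(a),p(b)]))"
```

```text
t 19.57 p [0.342  0.209  0.4198] yaw 83.8 F [ 0.1  0.3 -0.3] op 0.0005 d [  10.7  144.3 -132.5] rv [ 0.009 -0.012  0.029]
```

View pics/c7.png

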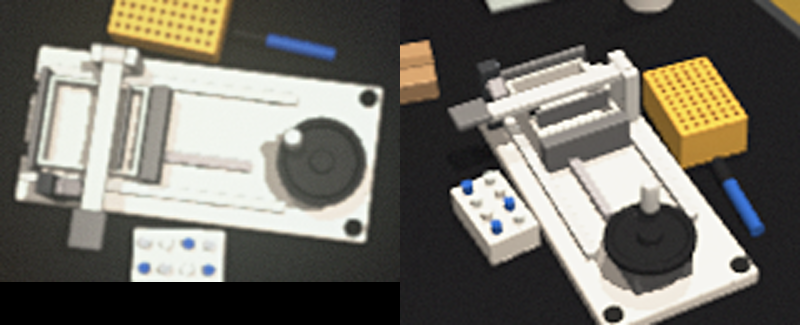

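The picture shows the bar down by itself: its pad in the side view dropped from row ~165 to ~185. The jaw is flush with the tray and the loose things are in place. Handing in.

```bash
python3 -c "
from h import *
print(env.finish_job())"
```

```text
the job is handed in; nothing more can be done
None
```

I wound the jaw up to the tray, pressed the retaining bar until its catch held, and handed the job in at about 19.6 s. `finish_job` gives no verdict.

- **Handwheel:** I turned it about 1.35 turns clockwise. The jaw stalled against the tray, and I snugged it to about 13 N at the knob, against the roughly 24 N that would slide the tray. The pictures show the gasket against the tray and no sign that the tray had moved. I didn't measure its final position.
- **Retaining bar:** I pressed it at the pad in small steps. The push rose to about 18 N, eased to 8–10 N, then reached 20.6 N on the bumper, where I stopped. When I backed off 4.7 mm the force dropped to zero, and the last picture shows the bar staying down with the arm clear.
- **Loose things:** the rack, marker, tip rack and carton look unmoved in the last pictures. The amber jar was not in the last picture; the arm never went near it.

**Doubts:** the high reading part-way down the bar came about 16 mm above the bumper, earlier than the catch description suggests. Some of it was probably sideways friction at the pad, because I had nudged the tool the wrong way for a few steps. The 20.6 N peak on the bumper may also be a few newtons more than the catch needed.

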